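# Lock the spindle of the ring winder with its cross pin

## Task

Lock the spindle of the hand-cranked ring winder so that its chuck can be undone: take the knurled lock pin from the wooden block and press it lightly into the brass bush on top of the winder until its nose rests on the spindle, then let go of it. Turn the crank slowly until you feel the pin drop into the spindle's hidden cross-hole and catch, ease the crank back off the pin, and push the pin down through the spindle until its head sits fully home on the bush. Do not force the crank or the pin, and leave the other things where they are.

Things in the scene. Friction and masses are not known exactly. Their poses are not given: they have to be found in the camera images.
- winder: Hand-cranked ring winder, grey casting fixed to the bench. Origin: on the bench under the bearing block's middle; y along the horizontal spindle, z up. Base plate 110 (x) by 164 mm (y from -32 to +132), 10 thick. Block 60 by 48 mm, top 129 mm above the bench, with a brass bush 23 mm wide, 16 high, on it. On the +y side: chuck, mandrel, far support (y = 108, 94 mm high); on the -y side: the crank
- spindle_axis (a point): Spindle's axis, 82 mm above the bench under the bore. Spindle 30 mm thick, hidden in the block, turns endlessly both ways with light friction (about 1.3 N at the handle). One cross-hole, 12 mm wide, runs straight through it in the plane of the bore, so it lines up every half turn; at the start it is 0.45 rad or more out. The crank is clamped at any angle and does not show where the hole is
- bore_mouth (a point): Centre of the upright bore's mouth in the guide bush on the block's top, 145 mm above the bench, over the spindle's axis. Bore 11.2 mm wide, 48 mm deep to the spindle, and 14 mm more in the block below the spindle. A sprung ball stands into it from the winder's +y side, 24 mm below the mouth
- lock_pin: Steel lock pin, upright in a hole of the wooden block at the start, head up. Origin: centre of its nose (lower end), z to the head. Shank 10 mm thick, 88 long, nose chamfered; knurled round head 24 mm wide, 20 high (88 to 108 mm from the origin). Two grooves for the sprung ball: a 16 mm long one from 20 mm above the nose, a short one under the head. Mass 120 to 195 g
- pin_head (a point): Centre of the pin head's flat top. In the bore: a push of 5 to 10 N takes the nose past the ball; the pin then stands on the spindle (nose 97 mm above the bench, head top 205), free to fall. At the cross-hole it falls about 8 mm onto the ball and blocks the spindle. A push of 6 to 12 N sends it home: head flat on the bush, head top 165 mm above the bench, nose 57
- crank_handle (a point): Grip point on the axis of the crank's handle, 38 mm out from the crank arm. The handle: a wooden rod 17 mm thick, 60 mm long, parallel to the spindle, pointing to the winder's -y side, free to spin. The point lies 76 mm to the -y side of the bore and circles the spindle's axis at a radius of 42 mm; a hand pointing down can carry it round. Once the pin has dropped it has 10 mm of play
- pin_block: Wooden block 130 (x) by 56 (y) by 45 mm high, fixed to the bench, with three upright holes 11.4 mm wide and 36 deep along its x axis, 42 mm apart: the lock pin stands in one, a punch in each of the others. Origin: centre of its underside
- marker: marker pen, 130 mm long, 11 mm thick, lying flat: a bystander
- spool: small spool of wire, 43 mm across, 24 mm high: a bystander
- beeswax: block of beeswax, 34 by 48 mm, 22 mm high: a bystander
- punch_a: plain punch, a straight round rod 9 mm thick and 81 mm long, standing in the wooden block: a bystander
- punch_b: a second punch like the first: a bystander
Not all that is in view belongs to the job. There is more than one size of the lock_pin; the job needs the smaller.

How it is judged (in metres and radians):
On the way, in this order (a step that is already met when the one before it is completed fails the run):
1. the pin stands in the bore with its nose on the spindle, let go (horizontal distance between lock_pin and bore_mouth below 0.004 m and angle between lock_pin's own z axis and vertical below 0.12 rad and z of lock_pin in the frame of winder between 0.094 and 0.1015 m and contact force between the fingers and lock_pin below 0.1 N), for 0.2 s.
2. the pin has dropped at least 5 mm into the spindle's cross-hole (horizontal distance between lock_pin and bore_mouth below 0.004 m and angle between lock_pin's own z axis and vertical below 0.12 rad and z of lock_pin in the frame of winder below 0.092 m), for 0.2 s.
At the end, for the whole second after the job is handed in: The lock pin is at rest in the bore, upright within 0.06 rad, and pushed through the spindle with its head home on the bush: its nose at most 59 mm above the bench (57 mm is fully home), its axis within 3 mm of the bore's (horizontal distance between lock_pin and bore_mouth below 0.003 m and angle between lock_pin's own z axis and vertical below 0.06 rad and z of lock_pin in the frame of winder below 0.059 m and linear speed of lock_pin below 0.01 m/s); the robot touches nothing.
It fails at once if the crank is forced against the caught pin, or the pin is forced: more than 100 N between the pin and the winder with its spindle (about 16 N at the crank handle) (contact force between lock_pin and winder above 100 N).
It fails at once if the pin is pressed hard on the closed spindle: more than 55 N between pin and winder while the nose stands on the spindle (contact force between lock_pin and winder above 55 N and z of lock_pin in the frame of winder between 0.094 and 0.1 m).
It fails at once if a bystander is shifted by more than 25 mm (distance of any of marker, spool, beeswax, punch_a, punch_b from where it was at the start of the episode above 0.025 m).
It also fails if it takes over 72 s, if anything falls off the work surface, if the arm or the gripper's body presses on something with over 40 N, if the wrist force passes 120 N, or if a joint passes its speed limit or range.

## Robot

A 7-joint arm with a two-finger parallel gripper is mounted at the origin on a cart in front of the work surface, level with it; the furniture and walls round the work are solid. World frame = base frame: x ahead of the robot, y to its left, z up, the work surface at z = 0. Lengths are in mm, angles in rad, forces in N, time in s.
With the tool pointing down it reaches from about 400 to 925 mm from the base axis. Payload 5.6 kg.
Tool frame: the origin (TCP) lies at the very end of the fingers, on their centre line; the grasp point (between the pads) lies 19 mm behind it; z points along the fingers, y is the line along which they close (so a half turn about z gives the same grasp; the last joint's range is limited). The gripper opens to 85 mm and grips with 20 to 120 N. Pads are 22 mm wide; open, the fingers measure 114 mm over their backs; the gripper's body (76 mm by 85 mm) begins 54 mm behind the grasp point. The pads swing forward as they close: fully open they stand 13 mm farther back than shut.
Start: joints at [1.201, 0.468, -0.012, 1.603, 0.006, 1.071, -0.056], TCP at [208.618, -615.619, 231.29] pointing down, gripper open.
Joint ranges: [-2.53, 2.53], [-0.31, 2.02], [-1.57, 1.55], [0.28, 2.44], [-1.29, 4.43], [0.15, 1.84], [-2.92, 2.92]. Speed limits (rad/s): [2.57, 2.57, 3.14, 3.14, 3.14, 3.14, 3.14].

## Interface

Orientations are given as a unit quaternion [w, x, y, z].
In Python, from cell import ctrl gives the robot as it stands. Calls block until the motion is done:
- ctrl.move_to(position, orientation): joint-space move of the TCP to a pose.
- ctrl.move_l(position, attitude=None, max_speed=150, contact_N=None): straight line of the TCP; attitude=None keeps the orientation; max_speed is the mean speed in mm/s. With contact_N (N) it stops when the force on the tool has changed by that much, and returns True; else False.
- ctrl.move_j(angles): joint-space move.
- ctrl.move_gripper(opening, grip_force=None): finger opening in mm; grip_force is the grip in N (None keeps the last); returns when the fingers have stopped.
- ctrl.hold(seconds).
- ctrl.inverse_kinematics(position, orientation): joint angles nearest the present ones, or None.
- ctrl.camera(name): name is "scene" or "top"; returns a dict with "img" (480x640x3 uint8, red, green, blue), "range_z" (480x640 float32, mm along the optical axis (not along the pixel's ray), 0 where there is no reading), "fx", "fy", "cx", "cy" (pixels), "rvec" (rotation vector, rad) and "tvec" (3), from world to camera coordinates, as OpenCV has them. Camera axes: x right, y down, z forward; pixel columns grow to the right and rows downward; lengths in mm; the calibration is good to about 2 mm. A picture is of the moment at which its call begins.
A pose or a line that the arm cannot do raises ctrl.Unreachable and nothing moves.
- ctrl.job_done(): hands the job in; it is judged then, once.
Readings, each from a call of its own:
- ctrl.get_t(): time.
- ctrl.get_joint_pos(): joint angles.
- ctrl.get_dq(): joint speeds.
- ctrl.get_effort(): joint torques, N m.
- ctrl.get_position(): TCP position.
- ctrl.get_ee_rot(): TCP orientation.
- ctrl.get_contact_force(): force on the tool from outside, world axes, zero at the start.
- ctrl.get_torque(): the same for the moment, N m.
- ctrl.get_finger_gap(): finger opening in mm.
- ctrl.get_gripper_force(): force on a finger pad.
Only numpy, scipy, OpenCV 4.12 (cv2) and the standard library are available. Lean on these libraries where they do the work, as an engineer would, in place of code of your own. Each camera call takes 0.05 s, during which the arm holds its last target. There are 200 camera calls.

## Working session

There is one attempt and no reset: what is moved stays moved. The work goes in short steps, each a Python script; the robot and the scene stay as the last script left them, time stands still between calls to the robot, and variables do not carry over. Pictures are saved under pics/ and viewed, at most 10 in all, crops included, and the job is handed in when it is done.

```bash
ls; mkdir -p pics
cat > h.py <<'E'
import numpy as np, cv2
from cell import ctrl
def cam(n):
    c=ctrl.camera(n); c['R']=cv2.Rodrigues(np.array(c['rvec'],float))[0]; c['t']=np.array(c['tvec'],float).ravel(); return c
def cloud(c):
    v,u=np.mgrid[0:480,0:640]; z=c['range_z'].astype(float)
    P=np.stack([(u-c['cx'])/c['fx']*z,(v-c['cy'])/c['fy']*z,z],-1)
    W=(P-c['t'])@c['R']; W[z<=0]=np.nan; return W
def ray(c,u,v):
    d=np.array([(u-c['cx'])/c['fx'],(v-c['cy'])/c['fy'],1])@c['R']; return -c['t']@c['R'],d
def atz(c,u,v,z):
    o,d=ray(c,u,v); return o+d*(z-o[2])/d[2]
E
python3 - <<'E'
from h import *
import pickle
for n in('scene','top'):
    c=cam(n); pickle.dump(c,open(n+'.pkl','wb')); cv2.imwrite(f'pics/{n}0.png',c['img'][:,:,::-1]); print(n,c['fx'],-c['t']@c['R'],c['R'][2])
print(ctrl.get_t(),ctrl.get_ee_rot(),ctrl.get_finger_gap(),ctrl.get_contact_force())
E
```

```text
pics
scene 486.49925908858444 [  -6.49023181 -468.27645775  511.15258229] [ 0.66110656  0.59769047 -0.45354627]
top 514.035728242081 [509.53764148  34.04294069 950.11575874] [ 0.04434125  0.0016139  -0.99901514]
0.1 [-7.92464677e-04  9.86683511e-01  1.62649891e-01 -1.82536793e-04] 85.28569101336454 [ 0.338394    0.28076498 -0.48866681]
```

View pics/scene0.png

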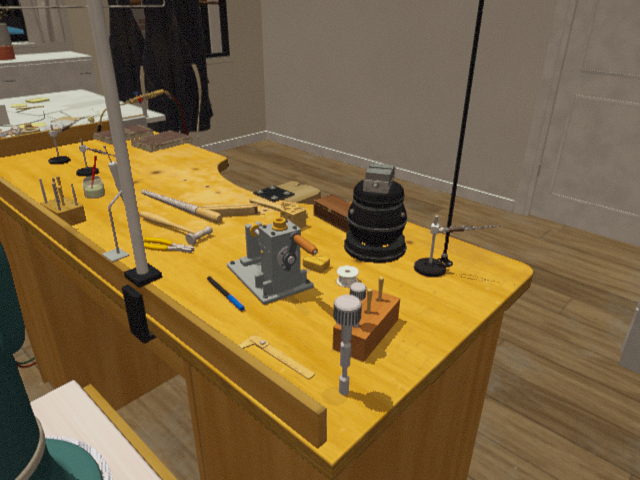

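View pics/top0.png

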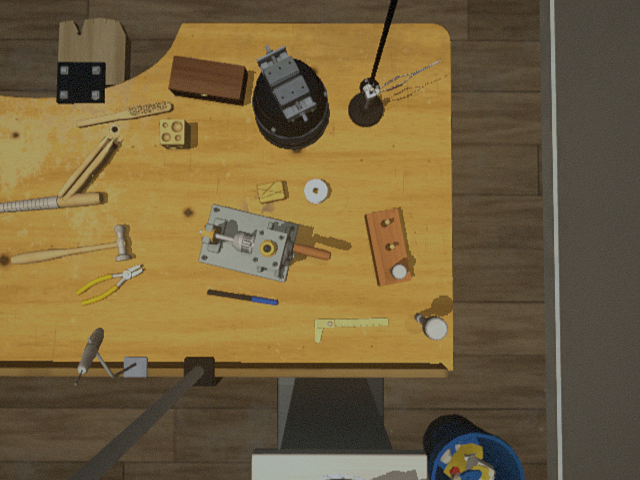

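Candidates for the pin: the one standing in the wooden block (top 399,271; scene 357,290) and a larger one standing free on the bench (top 435,327; scene 347,310). The block one fits, since it has the smaller head and stands in the hole. Next I'll confirm this in an enlarged crop and measure.

Run:
```python
from h import *
import pickle
T=pickle.load(open('top.pkl','rb'));S=pickle.load(open('scene.pkl','rb'))
WT=cloud(T);WS=cloud(S)
def med(W,u,v,r=2): return np.nanmedian(W[v-r:v+r+1,u-r:u+r+1].reshape(-1,3),0).round(1)
for n,u,v in[('pin',399,271),('big',435,327),('punch1',391,247),('punch2',387,223),('blockc',380,240),('bush',268,248),('bench',350,290),('handle',318,254),('handle_end',327,256),('wax',270,191),('spool',310,191),('motor',285,85)]: print(n,med(WT,u,v))
for n,u,v in[('pin',357,288),('big',347,300),('bush',279,222),('handle',305,243)]: print('S',n,med(WS,u,v))
a=T['img'][200:350,360:460]; b=T['img'][200:290,190:340]; c=S['img'][200:300,220:340]; d=S['img'][260:400,320:420]
R=lambda i,w,h: cv2.resize(i,(w,h),interpolation=cv2.INTER_CUBIC)
top=np.hstack([R(b,500,300),R(a,200,300)]); bot=np.hstack([R(c,360,300),R(d,340,300)[:, :340]])
cv2.imwrite('pics/crop.png',np.vstack([top,bot])[:,:,::-1])
# segments by height, top cloud
W=WT
for n,box,zl,zh in[('pinhead',(385,415,258,285),100,135),('bighead',(415,455,310,345),100,200),('bush',(245,290,230,265),138,160),('blocktop',(360,415,205,290),38,52),('punches',(375,400,210,258),80,110),('handle',(300,335,240,265),60,150)]:
    u0,u1,v0,v1=box; P=W[v0:v1,u0:u1].reshape(-1,3); P=P[(P[:,2]>zl)&(P[:,2]<zh)]
    if len(P): print(n,len(P),'mean',P.mean(0).round(1),'min',P.min(0).round(1),'max',P.max(0).round(1), cv2.minAreaRect(P[:,:2].astype(np.float32)))
```

```text
pin [485.4 -93.  118. ]
big [ 400.9 -142.1  157.3]
punch1 [524.6 -85.6  88.9]
punch2 [565.1 -78.9  88.8]
blockc [537.7 -70.8  45.5]
bush [522.3 120.8  98.5]
bench [446.9 -20.6   0.9]
handle [512.5  37.8 130.4]
handle_end [509.3  23.4 129.8]
wax [627.  125.7  21.7]
spool [626.7  53.1  24.1]
motor [766.3  87.7 187.1]
S pin [478.7 -96.1 117.8]
S big [ 399.4 -142.8  157.3]
S bush [515.  111.8 142.9]
S handle [509.   42.8 130.3]
pinhead 196 mean [484.3 -92.5 115.9] min [ 472.1 -105.3  101. ] max [496.6 -81.5 121.2] ((484.2303466796875, -93.2299575805664), (23.279510498046875, 24.25570297241211), 70.7313232421875)
bighead 488 mean [ 399.3 -141.8  154.2] min [ 380.1 -161.7  129.3] max [ 415.9 -125.7  159.9] ((398.09124755859375, -143.34506225585938), (35.35594177246094, 36.11508560180664), 79.98391723632812)
bush 132 mean [520.9 117.8 144.6] min [510.7 106.7 139.4] max [531.1 129.  148.7] ((520.8439331054688, 117.8825454711914), (20.469572067260742, 22.248977661132812), 0.8708391785621643)
blocktop 2086 mean [528.5 -83.6  45.3] min [ 456.9 -125.3   38.1] max [592.6 -46.3  50. ] ((525.335205078125, -85.6341552734375), (130.1561737060547, 56.63081359863281), 10.863884925842285)
punches 47 mean [545.4 -81.2  88.8] min [521.3 -89.3  80.7] max [570.1 -73.2  92.9] ((545.6858520507812, -81.41812133789062), (49.54682540893555, 8.377828598022461), 10.623833656311035)
handle 318 mean [514.7  43.1 129.1] min [502.9  16.9 121.5] max [526.9  66.7 135. ] ((514.5009155273438, 42.70903015136719), (52.461578369140625, 16.34856414794922), 76.11617279052734)
```

View pics/crop.png

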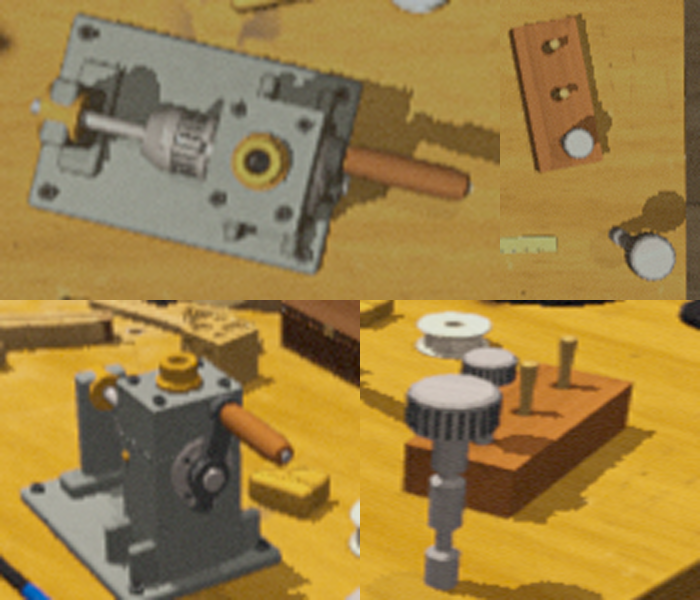

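Confirmed: the pin in the block has a 24 mm head with its top at 117 mm (9+108, as it must be). The free-standing one has a 36 mm head and is 157 mm tall, so it is the wrong size. Now I'll fit the winder pose and pick the pin.

```bash
cat >> h.py <<'E'
def tri(c1,p1,c2,p2):
    o1,d1=ray(c1,*p1);o2,d2=ray(c2,*p2)
    s=np.linalg.lstsq(np.stack([d1,-d2],1),o2-o1,rcond=None)[0]
    a,b=o1+s[0]*d1,o2+s[1]*d2; return (a+b)/2,np.linalg.norm(a-b)
def q(a): # tool down, tool x at a (deg); closing line along (sin a,-cos a)
    a=np.radians(a)/2; return [0,np.cos(a),np.sin(a),0]
E
python3 - <<'E'
from h import *
import pickle
T=pickle.load(open('top.pkl','rb'));S=pickle.load(open('scene.pkl','rb'))
W=cloud(T)[195:290,190:305].reshape(-1,3); P=W[(W[:,2]>7)&(W[:,2]<14)]
r=cv2.minAreaRect(P[:,:2].astype(np.float32)); print('plate',r,cv2.boxPoints(r).round(0).tolist())
print('top bore@145',atz(T,267.4,248,145).round(1),'scene',atz(S,279.3,219.3,145).round(1),'tri',tri(T,(267.4,248),S,(279.3,219.3)))
print('pin tri',atz(T,399,271,117).round(1),tri(T,(399,271),S,(357,287)))
ctrl.move_to([484.2,-93.4,205],q(10.9))
ctrl.move_gripper(60)
ctrl.move_l([484.2,-93.4,89],max_speed=120,contact_N=8)
print(ctrl.get_position(),ctrl.get_contact_force(),ctrl.get_t())
ctrl.move_gripper(15,grip_force=40)
print(ctrl.get_finger_gap(),ctrl.get_gripper_force(),ctrl.get_contact_force(),ctrl.get_joint_pos())
E
```

```text
plate ((551.6238403320312, 161.9143524169922), (163.69908142089844, 149.06959533691406), 76.61793518066406) [[460.0, 100.0], [605.0, 65.0], [643.0, 224.0], [498.0, 259.0]]
top bore@145 [521.6 117.  145. ] scene [522.6 119.5 145. ] tri (array([521.21796551, 117.22616247, 146.16769148]), np.float64(1.047851032042603))
pin tri [485.4 -93.2 117. ] (array([484.70871041, -92.77378386, 114.87837   ]), np.float64(1.8993265977740323))
[484.75109409 -93.44381282  89.5752965 ] [ 0.38181444 -0.4980008   0.86015939] 3.7083
22.502329152735097 39.08918023109436 [-0.72639095  0.37218364  4.00170633] [ 0.40531679  0.44606641 -0.33973779  2.06827717  0.23630232  0.66201446
 -1.47138862]
```

Run:
```python
from h import *
import pickle
p=ctrl.get_position()
ctrl.move_l([p[0],p[1],240],max_speed=110)
print(ctrl.get_contact_force(),ctrl.get_finger_gap())
ctrl.move_l([521.5,117.6,240],max_speed=150)
ctrl.hold(0.3)
print(ctrl.get_position(),ctrl.get_t(),ctrl.get_joint_pos())
ims=[]
for n,(u,v,w,h) in(('scene',(220,130,120,120)),('top',(200,180,130,100))):
    c=cam(n); pickle.dump(c,open(n+'1.pkl','wb')); ims.append(cv2.resize(c['img'][v:v+h,u:u+w],(400,int(400*h/w)),interpolation=cv2.INTER_CUBIC))
ims[1]=cv2.copyMakeBorder(ims[1],0,400-ims[1].shape[0],0,0,0)
cv2.imwrite('pics/over.png',np.hstack(ims)[:,:,::-1])
```

```text
[ 0.21685645 -0.26979806 -1.7251544 ] 22.81010128215442
[521.55641979 117.22750222 240.05529512] 7.5333 [ 0.13495594  0.31470825 -0.50384577  1.85062755  0.17641953  1.02017683
 -1.82206116]
```

View pics/over.png

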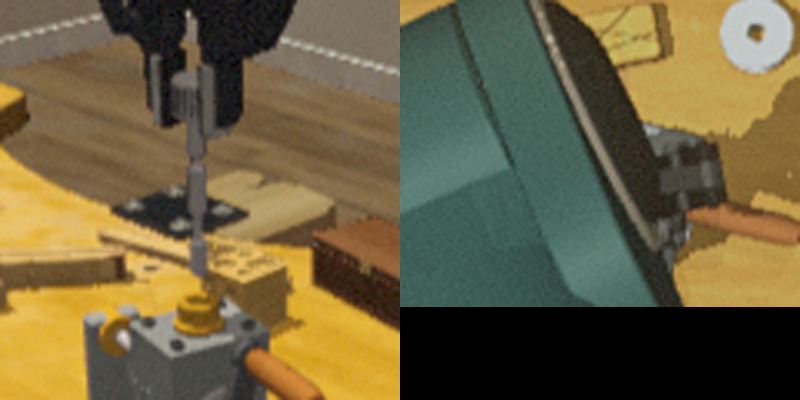

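The scene view shows the pin upright in the jaws, with its nose at crop (199,275) right over the bore at (200,300), so it's laterally aligned. I'll lower it gently and search in a spiral if it lands on the rim.

Run:
```python
from h import *
OFF=80.6; p0=ctrl.get_position(); c=np.array([521.5,117.5])
ctrl.move_l([*c,153+OFF],max_speed=60)
offs=[(0,0)]+[(r*np.cos(a),r*np.sin(a)) for r,n in((1,6),(1.9,8),(2.8,10)) for a in np.arange(n)*2*np.pi/n]
for o in offs:
    t=c+o
    ctrl.move_l([*t,151+OFF],max_speed=40)
    hit=ctrl.move_l([*t,132+OFF],max_speed=25,contact_N=4)
    p=ctrl.get_position(); f=ctrl.get_contact_force()
    print(np.round(o,1),hit,p.round(1) if hasattr(p,'round') else p,'nose',round(p[2]-OFF,1),np.round(f,1),round(ctrl.get_t(),1))
    if p[2]-OFF<140 or ctrl.get_t()>22: break
```

```text
[0 0] False [521.5 117.5 212.7] nose 132.1 [ 0.3 -0.4 -2. ] 9.1
```

Run:
```python
from h import *
OFF=80.6
p=ctrl.get_position()
for z in (126,120,114,108,103,99.5):
    hit=ctrl.move_l([p[0],p[1],z+OFF],max_speed=30,contact_N=14)
    P=ctrl.get_position(); print(z,hit,np.round(P,1),round(P[2]-OFF,1),np.round(ctrl.get_contact_force(),1))
    if hit: break
print(ctrl.get_finger_gap(),ctrl.get_t())
```

```text
126 False [521.4 117.5 206.3] 125.7 [-0.7  0.1 -1.8]
120 False [521.4 117.5 200.2] 119.6 [ 0.6 -0.  -3.7]
114 False [521.3 117.4 194.2] 113.6 [ 0.6 -0.3 -2.1]
108 False [521.2 117.4 188.1] 107.5 [ 0.6 -0.7 -2.1]
103 False [521.1 117.4 182.9] 102.3 [-1.2  0.3 -4.6]
99.5 False [521.3 117.5 179.7] 99.1 [-0.3  1.1 -3.3]
22.60671583240922 11.0333
```

Run:
```python
from h import *
import pickle
ctrl.move_gripper(50); ctrl.hold(0.35)
print(ctrl.get_position(),ctrl.get_contact_force())
p=ctrl.get_position(); ctrl.move_l([p[0],p[1],260],max_speed=150)
c=cam('scene'); pickle.dump(c,open('s2.pkl','wb'))
W=cloud(c); P=W.reshape(-1,3); k=(np.hypot(P[:,0]-521,P[:,1]-117.5)<16)&(P[:,2]>165)&(P[:,2]<222)
P=P[k]; print(len(P),np.percentile(P[:,2],[5,50,90,95,98,100]).round(1),P.mean(0))
tp=P[P[:,2]>np.percentile(P[:,2],98)-5]; print(tp.mean(0))
cv2.imwrite('pics/s2.png',cv2.resize(c['img'][140:290,210:370],(640,600),interpolation=cv2.INTER_CUBIC)[:,:,::-1]); print(ctrl.get_t())
```

```text
[521.55110306 117.48717867 180.10601616] [-0.38738054 -0.43220859 -0.06910213]
247 [169.8 196.6 205.4 205.7 206.2 206.7] [516.6441528  112.09954583 193.82824622]
[517.98562191 113.86606509 204.58479114]
12.4917
```

View pics/s2.png

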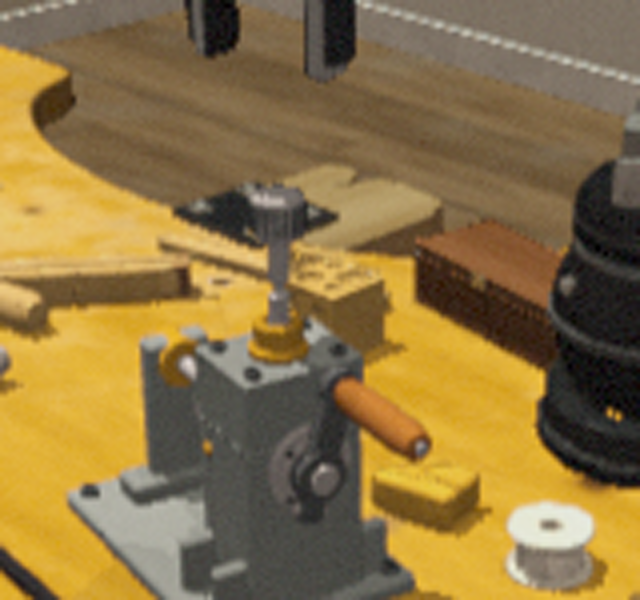

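The pin stands on the spindle with its head top at about 205 mm and the hand off it, so the bore is at (521.5, 117.5). The crank handle leans slightly to +x near the top. Next I'll grip it.

```bash
cat >> h.py <<'E'
PSI=np.radians(-13.5); X=np.array([np.cos(PSI),np.sin(PSI),0]); Y=np.array([-np.sin(PSI),np.cos(PSI),0]); Z=np.array([0,0,1.])
B=np.array([521.5,117.5,0])
def hp(th,dc=(0,0),r=42.,d=80): return B-d*Y+dc[0]*X+(82+dc[1])*Z+r*(np.sin(th)*X+np.cos(th)*Z)
def tcp(th,dc=(0,0)): return hp(th,dc)-19*Z
E
python3 - <<'E'
from h import *
for a in (76.5,-103.5):
    print(a,[None if (j:=ctrl.inverse_kinematics(list(tcp(t)),q(a))) is None else np.round(j,2).tolist() for t in(.25,-1.6,-2.6,1.6,2.9)])
E
```

```text
76.5 [[0.35, 0.51, -0.6, 2.0, 0.41, 0.76, -0.73], [0.3, 0.51, -0.57, 2.13, 0.47, 0.62, -0.84], [0.27, 0.59, -0.52, 2.1, 0.53, 0.58, -0.87], [0.32, 0.61, -0.56, 1.95, 0.48, 0.72, -0.76], [0.28, 0.64, -0.51, 2.03, 0.54, 0.61, -0.84]]
-103.5 [[-0.97, 0.69, 1.12, 2.08, -0.82, 0.9, -2.76], [-0.89, 0.59, 0.89, 2.2, -0.75, 0.68, -2.85], [-0.69, 0.61, 0.65, 2.16, -0.68, 0.59, -2.91], [-0.78, 0.7, 0.88, 2.02, -0.77, 0.8, -2.81], [-0.65, 0.66, 0.65, 2.09, -0.69, 0.62, -2.89]]
```

Run:
```python
from h import *
th=0.255; g=tcp(th)
ctrl.move_l(list(g+[0,0,260-g[2]]),q(76.5),max_speed=150)
ctrl.move_gripper(45)
hit=ctrl.move_l(list(g),max_speed=130,contact_N=8)
print(hit,ctrl.get_position(),g,ctrl.get_contact_force())
ctrl.move_gripper(8,grip_force=25)
p=np.array(ctrl.get_position()); d=p-g
print(ctrl.get_finger_gap(),ctrl.get_gripper_force(),'dX',d@X,'dY',d@Y,d[2],np.round(ctrl.get_contact_force(),2),ctrl.get_t())
```

```text
False [513.7290145   37.32614227 104.3720949 ] [513.1259565   37.23721448 103.64185842] [-0.68993267  0.11135406 -0.28524067]
15.982050711406607 24.480084478855133 dX 0.5269981089441165 dY -0.01617053306656349 0.5132930267682525 [-0.13 -0.59  2.98] 15.7167
```

```bash
cat >> h.py <<'E'
def turn(th,end,step=0.12,speed=22,lim=4.5,dc=(0,0),guard=6):
    dc=np.array(dc,float); s=np.sign(end-th); out=[]
    while s*(end-th)>1e-6:
        th=th+s*min(step,abs(end-th))
        hit=ctrl.move_l(list(tcp(th,dc)),max_speed=speed,contact_N=guard)
        f=np.array(ctrl.get_contact_force()); p=np.array(ctrl.get_position())
        rad=np.sin(th)*X+np.cos(th)*Z; tan=s*(np.cos(th)*X-np.sin(th)*Z)
        v=p+19*Z-(B-80*Y+82*Z+dc[0]*X+dc[1]*Z); tha=np.arctan2(v@X,v[2])
        fr,ft=f@rad,f@tan
        out.append((round(th,2),round(float(tha),3),round(fr,1),round(ft,1),hit))
        if hit or -ft>lim: break
        dc+=0.08*np.clip(fr,-8,8)*np.array([np.sin(th),np.cos(th)])
    return th,tha,dc,out
E
python3 - <<'E'
from h import *
th,tha,dc,out=turn(0.255,-1.6)
print(*out,sep='\n'); print(th,tha,dc,ctrl.get_t(),ctrl.get_finger_gap())
E
```

```text
(np.float64(0.14), 0.136, np.float64(6.0), np.float64(-0.3), False)
(np.float64(0.02), -0.002, np.float64(5.7), np.float64(1.7), False)
(np.float64(-0.1), -0.132, np.float64(3.1), np.float64(-0.4), False)
(np.float64(-0.22), -0.243, np.float64(-0.7), np.float64(0.0), False)
(np.float64(-0.34), -0.358, np.float64(-1.9), np.float64(0.2), False)
(np.float64(-0.46), -0.477, np.float64(-1.0), np.float64(-0.8), False)
(np.float64(-0.58), -0.599, np.float64(0.5), np.float64(0.2), False)
(np.float64(-0.7), -0.719, np.float64(-0.0), np.float64(0.8), False)
(np.float64(-0.82), -0.839, np.float64(0.5), np.float64(1.1), False)
(np.float64(-0.94), -0.956, np.float64(0.2), np.float64(0.5), False)
(np.float64(-1.06), -1.074, np.float64(0.4), np.float64(0.7), False)
(np.float64(-1.18), -1.193, np.float64(0.6), np.float64(2.2), False)
(np.float64(-1.31), -1.311, np.float64(1.0), np.float64(1.7), False)
(np.float64(-1.43), -1.43, np.float64(0.5), np.float64(1.9), False)
(np.float64(-1.55), -1.55, np.float64(1.2), np.float64(0.7), False)
(np.float64(-1.6), -1.603, np.float64(0.3), np.float64(2.6), False)
-1.6 -1.6029533979578807 [-0.22456687  1.04951183] 21.6167 15.65839678065663
```

Run:
```python
from h import *
th,tha,dc,out=turn(-1.6,-2.75,dc=(-0.22,1.05))
print(*out,sep='\n'); print(th,tha,dc,ctrl.get_t(),ctrl.get_finger_gap())
c=cam('scene'); P=cloud(c).reshape(-1,3); k=(np.hypot(P[:,0]-521,P[:,1]-117.5)<16)&(P[:,2]>165)&(P[:,2]<222)
print(np.percentile(P[k][:,2],[90,95,98,100]).round(1))
cv2.imwrite('pics/s3.png',cv2.resize(c['img'][140:290,210:370],(640,600),interpolation=cv2.INTER_CUBIC)[:,:,::-1])
```

```text
(np.float64(-1.72), -1.725, np.float64(1.0), np.float64(2.4), False)
(np.float64(-1.84), -1.845, np.float64(0.4), np.float64(1.1), False)
(np.float64(-1.96), -1.965, np.float64(0.2), np.float64(1.0), False)
(np.float64(-2.08), -2.085, np.float64(-2.0), np.float64(-4.8), True)
-2.0800000000000005 -2.084702443960651 [-0.34395862  1.0232481 ] 23.0667 15.629057834432476Traceback (most recent call last):
  File "<stdin>", line 5, in <module>
    return _quantile_unchecked(
        a, q, axis, out, overwrite_input, method, keepdims, weights)
    return _ureduce(a,
                    func=_quantile_ureduce_func,
    ...<5 lines>...
                    overwrite_input=overwrite_input,
                    method=method)
    r = func(a, **kwargs)
    result = _quantile(arr,
                       quantiles=q,
    ...<2 lines>...
                       out=out,
                       weights=wgt)
    slices_having_nans = np.isnan(arr[-1, ...])
                                  ~~~^^^^^^^^^
IndexError: index -1 is out of bounds for axis 0 with size 0
```

Resistance of about 5 N at θ = -2.08 means the pin has caught. I'll ease back 5 mm, let go, rise and look.

Run:
```python
from h import *
dc=(-.34,1.02)
ctrl.move_l(list(tcp(-2.085+0.12,dc)),max_speed=20,contact_N=7); print(np.round(ctrl.get_contact_force(),1))
ctrl.move_gripper(45); p=ctrl.get_position()
ctrl.move_l([p[0],p[1],265],max_speed=130)
ctrl.move_l([521.5,117.5,265],max_speed=130)
ctrl.move_gripper(0); ctrl.hold(.1)
c=cam('scene'); P=cloud(c).reshape(-1,3); k=(np.hypot(P[:,0]-521,P[:,1]-117.5)<16)&(P[:,2]>155)&(P[:,2]<222)
if k.any(): print(np.percentile(P[k][:,2],[90,95,98,100]).round(1))
print(ctrl.get_finger_gap(),ctrl.get_position(),ctrl.get_t())
cv2.imwrite('pics/s3.png',cv2.resize(c['img'][140:290,210:370],(640,600),interpolation=cv2.INTER_CUBIC)[:,:,::-1])
```

```text
[0.6 0.9 1.8]
[194.1 194.4 194.7 195.2]
-0.2672418083657713 [521.50516592 117.48376246 265.03838391] 27.2083
```

View pics/s3.png

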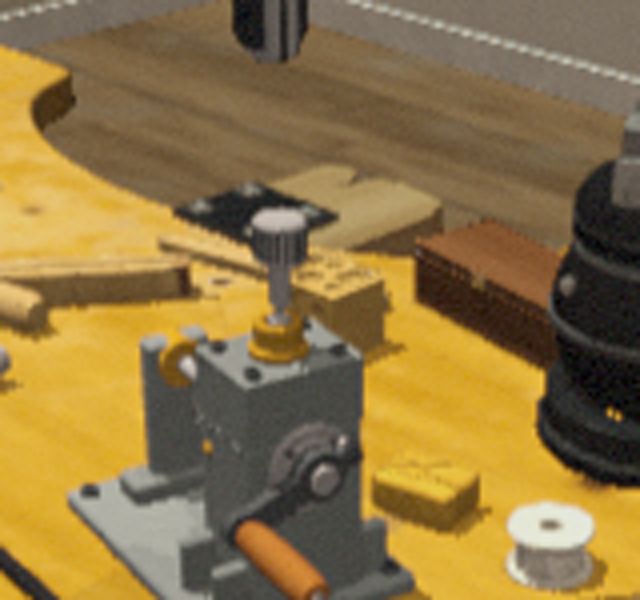

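The pin has dropped about 10 mm: its head top is now at 195 mm and the crank points down-left. I'll push it home.

Run:
```python
from h import *
ctrl.move_l([521.5,117.5,203],max_speed=100)
h=ctrl.move_l([521.5,117.5,163],max_speed=18,contact_N=22)
print(h,ctrl.get_position(),ctrl.get_contact_force(),ctrl.get_t())
```

```text
True [521.39469513 117.92367979 165.15792216] [-1.21380612  0.7011834   5.72499018] 30.1
```

Run:
```python
from h import *
h=ctrl.move_l([521.5,117.5,162.5],max_speed=10,contact_N=20)
print(h,ctrl.get_position(),ctrl.get_contact_force())
ctrl.move_l([521.5,117.5,265],max_speed=100); ctrl.hold(.2)
c=cam('scene'); P=cloud(c).reshape(-1,3); k=(np.hypot(P[:,0]-521,P[:,1]-117.5)<16)&(P[:,2]>140)&(P[:,2]<222)
print(np.percentile(P[k][:,2],[50,90,95,98,100]).round(1),ctrl.get_t())
cv2.imwrite('pics/s4.png',cv2.resize(c['img'][140:290,210:370],(640,600),interpolation=cv2.INTER_CUBIC)[:,:,::-1])
```

```text
True [521.38812357 117.94257066 165.14537243] [-1.98650811 -0.6837803   5.88612258]
[157.2 165.7 166.1 166.4 167. ] 31.7417
```

View pics/s4.png

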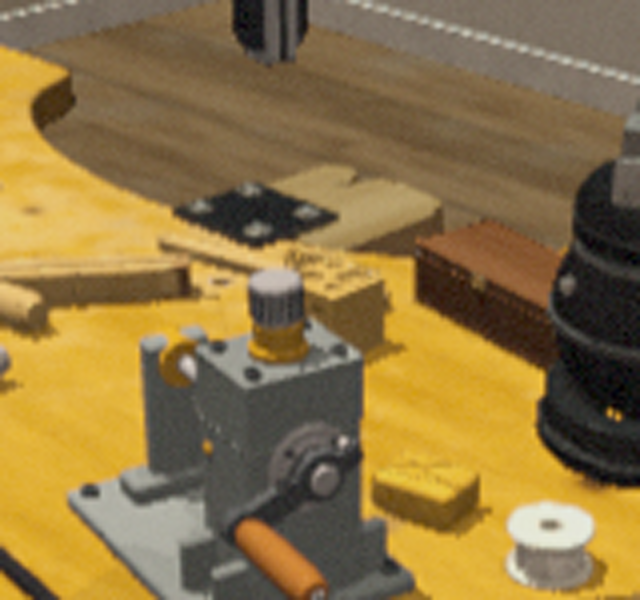

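The head sits flush on the bush (crop 277,310) with its top at about 165 mm, and the hand is clear.

```bash
python3 -c "
from cell import ctrl
print(ctrl.job_done())"
```

```text
the job is handed in; nothing more can be done
None
```

The lock pin is home through the spindle, with its head flat on the bush (top at about 165 mm) and the robot clear; I handed the job in at about 32 s, and no verdict came back.

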